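# Lock out the cutter slide by feel

### The job

The vegetable cutter has to be locked out for cleaning: lift the locking bolt out of its rest, put its rod level into the bay at the front of the cutter base, and feel along the hidden slide at the back of the bay until you find its locking slot. Then push the bolt fully home until it bottoms in the slot, let go and leave it there. Work gently, never pressing the bolt on the cutter with more than about 35 N, and do not disturb the salt shaker, pepper mill or peeler.

Things in the scene. Friction and masses are not known exactly. Their poses are not given: they have to be found in the camera images.
- bolt_handle (a point): Centre of the loose locking bolt's handle: black block, flat sides, 44 mm long (x), 22 wide (y), 26 high (z); grasp it from above across its width. A steel rod 12 mm in diameter runs from it along +x, on its middle axis, to a round tip 94 mm from the handle centre. At the start the bolt lies level in its rest, rod away from the robot, handle centre 36 mm above the worktop.
- bolt_tip (a point): The very end of the bolt's rod (hemispherical), 94 mm ahead (+x) of the handle centre; same axes as bolt_handle.
- bolt: The whole locking bolt, 0.12 to 0.2 kg; same point and axes as bolt_handle. A collar 20 mm in diameter sits on the rod in front of the handle and ends 26 mm ahead of the handle centre.
- rest: Fixed steel rest of the bolt; origin on the worktop under the handle's centre at the start, x along the rod. Its base plate is 48 mm wide and 6 mm thick; the handle's sides are free. Its fork, 65 mm ahead, holds the rod and reaches 42 mm up, so lift the bolt straight up by 25 mm or more.
- cutter: Fixed steel base of a vegetable cutter, 196 mm wide (y), 82 deep (x); lid 67 mm above the worktop, with a low hub on it (top at 86 mm) and a knob. Origin: on the worktop under the middle of the front face; x points level into the base, away from the robot, z up. A bay opens in the front face: y -40 to +40 mm, z 29 to 55 mm, 42 mm deep; its back is a hidden steel slide.
- bay_mouth (a point): Middle of the bay's mouth in the front face, 38 mm above the worktop; axes as the cutter. 42 mm further in (x) is the slide's flat, rigid upright face; braked, it stays put. Its one locking slot: 16 mm wide, from the bay's floor up to 48 mm above the worktop, 22 mm deep (ends at x = 64 mm); its middle lies anywhere from y = -27 to +27 mm and is not measured.
- salt_shaker: Bystander: white salt shaker with a handle, 66x90x93 mm, standing left of the cutter; origin under its centre.
- pepper_mill: Bystander: brown wooden pepper mill, 58 mm in diameter, 170 mm tall, standing beyond the bolt's rest; origin under its centre.
- peeler: Bystander: peeler with a blue handle, 170x25x18 mm, lying at the left; origin under its centre.
Things that resemble listed ones, but are neither listed nor needed, are in the scene too. What is shaped like the bolt but pink is not meant.

How it is judged:
On the way, in this order (a step that is already met when the one before it is completed fails the run):
1. the bolt is lifted out of its rest (handle centre over 54 mm up) (height (world z) of bolt_handle above 0.054 m), for 0.2 s.
2. the rod's tip is inside the bay, over 20 mm past the front face (x of bolt_tip in the frame of cutter above 0.02 m and y of bolt_tip in the frame of cutter between -0.04 and 0.04 m and z of bolt_tip in the frame of cutter between 0.026 and 0.056 m), for 0.1 s.
At the end, for the whole second after the job is handed in: the bolt is home in the slot of the slide: its tip is over 58 mm past the front face of the cutter (the slot's bottom is at 64 mm), within the bay's width (40 mm either side of the middle) and height (26 to 56 mm), the rod within 0.3 rad of the bay's direction, at rest (under 0.02 m/s) (x of bolt_tip in the frame of cutter above 0.058 m and y of bolt_tip in the frame of cutter between -0.04 and 0.04 m and z of bolt_tip in the frame of cutter between 0.026 and 0.056 m and angle between the x axis of bolt_tip and the x axis of cutter, either way round below 0.3 rad and linear speed of bolt below 0.02 m/s); the robot touches nothing.
It fails at once if the held bolt presses on the cutter with more than 35 N (contact force between bolt and cutter above 35 N and contact force between the fingers and bolt above 1 N).
It fails at once if the salt shaker is moved by more than 30 mm (distance of salt_shaker from where it was at the start of the episode above 0.03 m).
It fails at once if the pepper mill is moved by more than 30 mm (distance of pepper_mill from where it was at the start of the episode above 0.03 m).
It fails at once if the peeler is moved by more than 30 mm (distance of peeler from where it was at the start of the episode above 0.03 m).
It also fails if it takes over 72 s, if anything falls off the work surface, if the arm or the gripper's body presses on something with over 40 N, if the wrist force passes 120 N, or if a joint passes its speed limit or range.

### The arm

A 7-joint arm with a two-finger parallel gripper is mounted at the origin on a cart in front of the work surface, level with it; the furniture and walls round the work are solid. World frame = base frame: x ahead of the robot, y to its left, z up, the work surface at z = 0. Lengths are in m, angles in rad, forces in N, time in s.
With the tool pointing down it reaches from about 0.35 to 0.9 m from the base axis. Payload 8.1 kg.
Tool frame: the origin (TCP) lies midway between the tips of the shut fingers; the grasp point (between the pads) lies 19 mm behind it; z points along the fingers, y is the line along which they close (so a half turn about z gives the same grasp; the last joint's range is limited). The gripper opens to 92 mm and grips with 3 to 60 N. Pads are 19 mm wide; open, the fingers measure 130 mm over their backs; the gripper's body (75 mm by 190 mm) begins 47 mm behind the grasp point.
Start: joints at [1.144, 0.434, 0.025, 1.573, -0.012, 1.134, -0.075], TCP at [0.199, -0.593, 0.227] pointing down, gripper open.
Joint ranges: [-2.62, 2.62], [-0.44, 2.09], [-1.27, 1.32], [0.08, 2.57], [-1.32, 4.46], [0.12, 2], [-2.74, 2.74]. Speed limits (rad/s): [2.22, 2.22, 3.01, 3.01, 3.14, 3.14, 3.14].

### API

Orientations are given as a rotation vector (axis times angle).
In Python, from cell import arm gives the robot as it stands.
- The arm moves only by the tool send_rows, never from a script. Its argument "increments" is a list of rows, each a list of 3 entries, a list of its own where there are three numbers: the finger opening in cm, from 0 to 9.18, then the shift along the tool's x, y, z in cm, then the turn, a rotation vector about the tool's x, y, z in rad. A call has 1 to 5 rows; each row shifts and turns the commanded pose from where the row before left it, along the tool's axes as they then stand; what a row does not reach is not made up. A row lasts 1/10 s, in which the tool goes at most 50 mm and 8.59 degrees, less where a joint would pass 70% of its speed; a pose out of reach is approached as far as the arm can. A call is refused whole if a number of a shift passes 5 or a number of a turn 0.15, either way. A call with a gripper value outside its range is refused whole. The fingers move at their own pace and stop on an object; "force" is the grip in N (left out, the last holds). Time passes only in rows, so rows that do not move let the fingers close. It gives the time, the measured TCP pose, the force, the opening and the grip force at its end, in the units of the state.
- arm.observe(): the state, without advancing time (a new reading comes with each control period).
- arm.get_image(name): name is "side" or "top"; returns the picture (480x640x3 uint8, red, green, blue); there is no depth.
- arm.camera_params(name): a dict with "camera_matrix" (3x3 intrinsics, pixels), "R" (3x3) and "t" (3): a world point X has camera coordinates R X + t. Camera axes: x right, y down, z forward; pixel columns grow to the right and rows downward; lengths in m; the calibration is good to about 2 mm. A picture is of the moment at which its call begins. camera_params takes no time and is no camera call.
- arm.sign_off(): hands the job in; it is judged then, once.
The state is a dict: "clock": time; "joints": joint angles; "dq": joint speeds; "joint_efforts": joint torques, N m; "position": TCP position; "ee_rot": TCP orientation; "force": force on the tool from outside, world axes, zero at the start; "ft_torque": the same for the moment, N m; "width": opening from 0.0 (shut) to 1.0 (fully open); "gripper_force": force on a finger pad.
Only numpy, scipy, OpenCV 4.12 (cv2) and the standard library are available. Lean on these libraries where they do the work, as an engineer would, in place of code of your own. Each camera call takes 0.05 s, during which the arm holds its last target. There are 200 camera calls.

## Working session

There is one attempt and no reset: what is moved stays moved. The work goes in short steps, Python scripts to look and compute and a tool call to move; the robot and the scene stay as the last step left them, time stands still between calls to the robot, and variables do not carry over. Pictures are saved under pics/ and viewed, at most 10 in all, crops included, and the job is handed in when it is done.

Besides the shell and the picture viewer there is one more tool, called after "Emit:" by a JSON object that holds its "method" and its "body". send_rows: Moves the arm, as the interface text tells. Its arguments: {"type":"object","properties":{"increments":{"type":"array"},"force":{"type":"number"}},"required":["increments"]}

```bash
mkdir -p pics; python3 - <<'E'
from cell import arm
import cv2,numpy as np
np.set_printoptions(precision=4,suppress=True)
for n in("side","top"):
    cv2.imwrite(f"pics/{n}0.png",arm.get_image(n)[:,:,::-1]); p=arm.camera_params(n); print(n,p["camera_matrix"],p["R"],p["t"])
o=arm.observe(); print(o)
E
```

```text
side [[556.6658   0.     312.6668]
 [  0.     556.6658 234.8114]
 [  0.       0.       1.    ]] [[-0.8759 -0.482   0.0208]
 [-0.2453  0.4078 -0.8795]
 [ 0.4154 -0.7755 -0.4755]] [0.457  0.1637 1.2702]
top [[538.991    0.     316.1481]
 [  0.     538.991  240.0195]
 [  0.       0.       1.    ]] [[ 0.0093 -1.      0.0004]
 [-0.9949 -0.0093 -0.1008]
 [ 0.1008  0.0005 -0.9949]] [0.0679 0.5285 1.1354]
{'clock': 0.1, 'joints': array([ 1.1444,  0.4352,  0.025 ,  1.574 , -0.0116,  1.134 , -0.0751]), 'dq': array([-0.0004, -0.0025,  0.0001, -0.0021, -0.0008, -0.0005,  0.0011]), 'joint_efforts': array([  0.0023, -66.9137,   0.9876, -31.5149,  -0.0605,   0.0374,
        -0.    ]), 'position': array([ 0.1986, -0.5921,  0.226 ]), 'ee_rot': array([-3.0992, -0.506 ,  0.0006]), 'force': array([-0.5512,  0.428 ,  0.2252]), 'ft_torque': array([-0.0155, -0.0052,  0.0232]), 'gripper_force': 0.0, 'width': 0.9996325304186816}
```

View pics/side0.png

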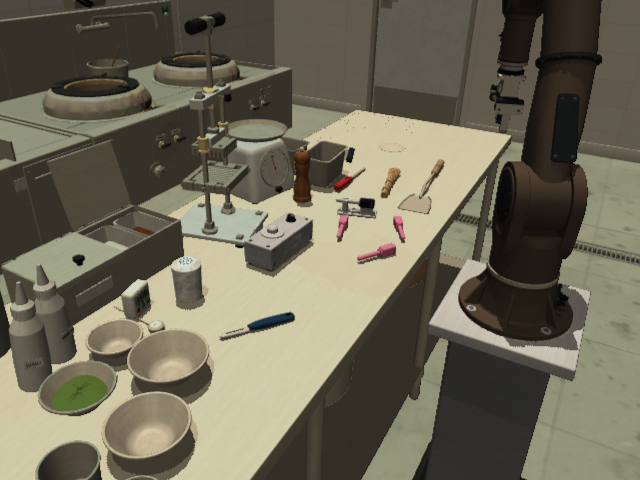

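View pics/top0.png

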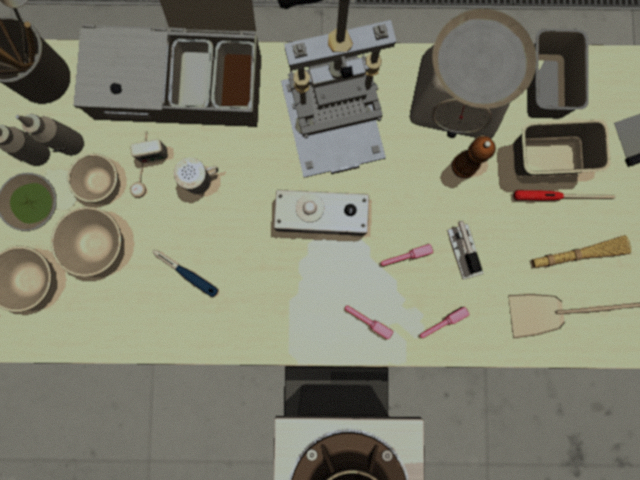

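The black-handled candidate is at top (473,264) / side (367,203), in a steel rest. The pink ones at top (408,255), (370,323), (445,322) are decoys. The cutter is the grey box with hub and knob at top (320,213). I'll confirm this in one enlarged crop.

```bash
python3 - <<'E'
import cv2,numpy as np
s=cv2.imread("pics/side0.png");t=cv2.imread("pics/top0.png")
a=cv2.resize(t[180:290,260:500],(800,367),interpolation=cv2.INTER_CUBIC)
b=cv2.resize(s[185:275,235:395],(400,225),interpolation=cv2.INTER_CUBIC)
c=cv2.resize(t[215:285,440:490],(160,225),interpolation=cv2.INTER_CUBIC)
o=np.zeros((595,800,3),np.uint8);o[:367]=a;o[367:592,:400]=b;o[367:592,420:580]=c
cv2.imwrite("pics/crop1.png",o)
E
```

```text
(no output)
```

View pics/crop1.png

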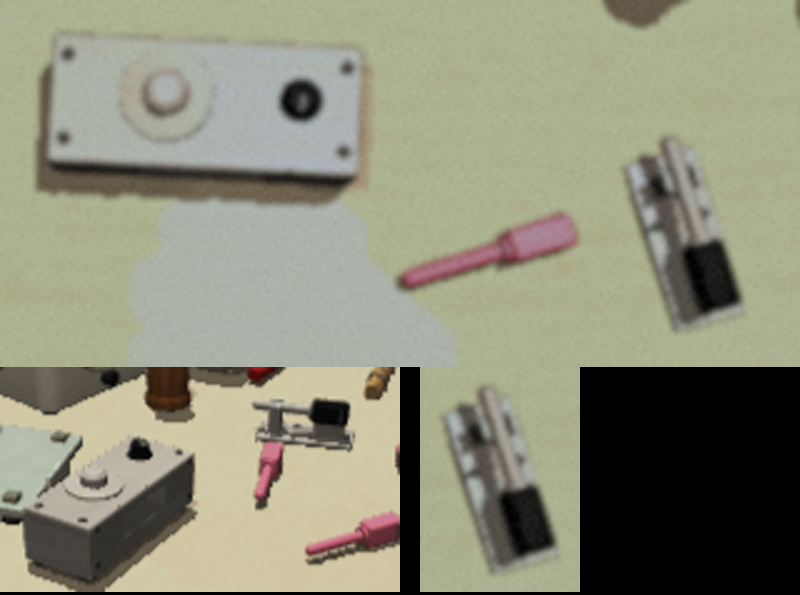

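```bash
cat > h.py <<'E'
import cv2,numpy as np
from cell import arm
np.set_printoptions(precision=4,suppress=True)
def ray(n,uv,z):
    p=arm.camera_params(n);R,t=p["R"],p["t"];C=-R.T@t
    uv=np.atleast_2d(uv).astype(float)
    d=np.c_[uv,np.ones(len(uv))]@np.linalg.inv(p["camera_matrix"]).T@R
    return C+d*((z-C[2])/d[:,2])[:,None]
def proj(n,X):
    p=arm.camera_params(n);c=p["camera_matrix"]@(p["R"]@np.asarray(X,float)+p["t"]);return c[:2]/c[2]
def rect(n,mask,z):
    c=max(cv2.findContours(mask.astype(np.uint8),cv2.RETR_EXTERNAL,cv2.CHAIN_APPROX_NONE)[0],key=cv2.contourArea)
    w=ray(n,c[:,0],z)[:,:2]
    return cv2.minAreaRect((w*1000).astype(np.float32)),c[:,0]
E
python3 - <<'E'
from h import *
t=cv2.imread("pics/top0.png").astype(int); s=cv2.imread("pics/side0.png").astype(int)
p=arm.camera_params("top");print("C",-p["R"].T@p["t"])
m=(t.max(2)<50);r=np.zeros_like(m);r[235:285,450:495]=1
q,c=rect("top",m&r,.049);print("handle",q,c.min(0),c.max(0)); print(cv2.boxPoints(q))
hs=t[260,445:490].tolist();
print("tip px",ray("top",[461.6,222],.036),"rod base",ray("top",[470,251],.036))
# lid: bluish-grey vs wood
r[:]=0;r[180:250,262:378]=1
b=(t[:,:,0]>t[:,:,2]-5)&(t.max(2)>110)&r
b=cv2.morphologyEx(b.astype(np.uint8),cv2.MORPH_OPEN,np.ones((3,3)))
b=cv2.morphologyEx(b,cv2.MORPH_CLOSE,np.ones((15,15)))
q,c=rect("top",b,.067);print("lid",q,c.min(0),c.max(0));print(cv2.boxPoints(q))
v=np.array([[54,35],[362,47],[357,178],[48,163]])*.3+[260,180]
print("lid corners by eye",ray("top",v,.067))
m=s.max(2)<45;r[:]=0;r[190:220,350:380]=1
M=cv2.moments((m&r).astype(np.uint8));u=[M["m10"]/M["m00"],M["m01"]/M["m00"]];print("side handle",u,ray("side",u,.036))
E
```

```text
C [0.4107 0.0722 1.1829]
handle ((481.2025146484375, -256.35650634765625), (41.08494186401367, 25.744159698486328), 16.01976776123047) [465 253] [480 273]
[[ 457.9055 -249.6534]
 [ 465.0101 -274.3978]
 [ 504.4996 -263.0596]
 [ 497.395  -238.3152]]
tip px [[ 0.5687 -0.239   0.036 ]] rod base [[ 0.5064 -0.2558  0.036 ]]
lid ((564.362060546875, 55.69795608520508), (185.31582641601562, 116.29370880126953), 88.11780548095703) [280 193] [368 249]
[[503.2033 -35.0002]
 [619.4342 -38.8198]
 [625.5209 146.3961]
 [509.2899 150.2157]]
lid corners by eye [[ 0.6275  0.1577  0.067 ]
 [ 0.6217 -0.0364  0.067 ]
 [ 0.5386 -0.0332  0.067 ]
 [ 0.5462  0.1601  0.067 ]]
side handle [366.5503875968992, 203.29457364341084] [[ 0.484  -0.2628  0.036 ]]
```

```bash
cat >> h.py <<'E'
from scipy.spatial.transform import Rotation as Ro
def to(pos,yaw):
    o=arm.observe();R=Ro.from_rotvec(o["ee_rot"])
    T=Ro.from_euler("z",yaw,degrees=True)*Ro.from_rotvec([np.pi,0,0])
    print("pos",o["position"],"clock",o["clock"],"shift cm",R.inv().apply(np.array(pos)-o["position"])*100,"turn",(R.inv()*T).as_rotvec(),"F",o["force"])
CUT=np.array([.5424,.0635,0]);CY=-2.0
def cutp(x,y,z): return CUT+Ro.from_euler("z",CY,degrees=True).apply([x,y,z])
E
python3 - <<'E'
from h import *
to([.480,-.261,.10],15.6)
t=cv2.imread("pics/top0.png");s=cv2.imread("pics/side0.png")
for y in(-.098,.098):
  for z in(0,.067): 
    q=proj("side",cutp(0,y,z));print(q);cv2.circle(s,tuple(int(round(v*16)) for v in q),16,(0,0,255),-1,shift=4)
d=np.array([np.cos(np.radians(15.6)),np.sin(np.radians(15.6)),0]);c=np.array([.480,-.261,.036])
n=np.array([-d[1],d[0],0])
for P in [c+d*.094]+[c+[0,0,.013]+d*a+n*b for a in(-.022,.022) for b in(-.011,.011)]:
  for im,k in((s,"side"),(t,"top")): cv2.circle(im,tuple(int(round(v*16)) for v in proj(k,P)),10,(0,0,255),-1,shift=4)
a=cv2.resize(s[185:275,235:395],(800,450),interpolation=cv2.INTER_NEAREST)[:, :]
b=cv2.resize(t[215:285,445:490],(289,450),interpolation=cv2.INTER_NEAREST)
a[:,511:]=b if False else a[:,511:]
o=np.zeros((450,800,3),np.uint8);o[:,:510]=cv2.resize(s[185:275,240:385],(510,450),interpolation=cv2.INTER_CUBIC);o[:,511:]=b
cv2.imwrite("pics/chk.png",o)
E
```

```text
pos [ 0.1986 -0.5921  0.226 ] clock 0.1 shift cm [ 37.2078 -22.4241  12.6282] turn [-0.0014  0.0002  0.0514] F [-0.5512  0.428   0.2252]
[313.2212 241.2028]
[313.7538 219.3084]
[272.5364 273.6361]
[272.161 250.077]
```

View pics/chk.png

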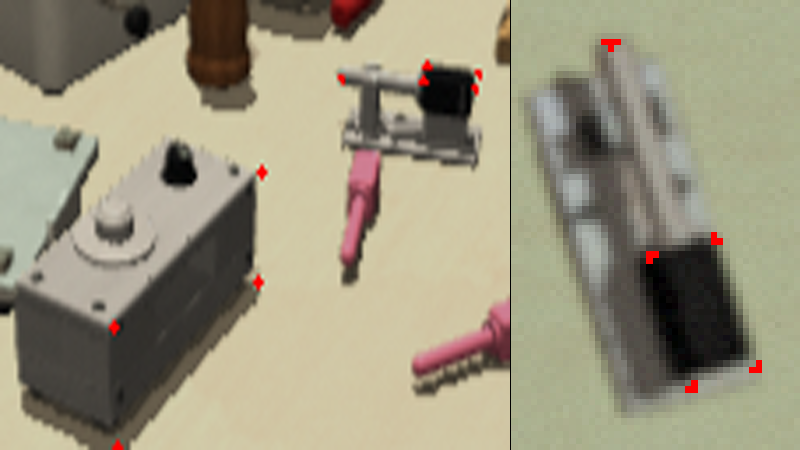

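The image shows the black-handled bolt lying in its steel rest. My projected corners match to within 1–2 px, so I shift them about 2 mm. The cutter's front face is about 4 mm further away than first estimated, so I use x≈0.546.

Emit:
{"method": "send_rows", "body": {"increments": [[9.1,[3.75,-2.25,1.2],[0,0,0]],[9.1,[3.75,-2.25,1.2],[0,0,0]],[9.1,[3.75,-2.25,1.2],[0,0,0]],[9.1,[3.75,-2.25,1.2],[0,0,0]],[9.1,[3.75,-2.25,1.2],[0,0,0]]], "force": 40}}

```text
clock: 0.6
position: [0.3415, -0.4246, 0.1661]
ee_rot: [-3.1, -0.506, 0.0]
force: [1.2, 0.6, 0.9]
width: 0.992
gripper_force: 0.0
```

Emit:
{"method": "send_rows", "body": {"increments": [[9.1,[3.75,-2.25,1.2],[0,0,0]],[9.1,[3.75,-2.25,1.2],[0,0,0]],[9.1,[3.75,-2.25,1.2],[0,0,0]],[9.1,[3.75,-2.25,1.2],[0,0,0]],[9.1,[3.7,-2.25,1.2],[0,0,0.05]]]}}

```text
clock: 1.1
position: [0.483, -0.2586, 0.1061]
ee_rot: [-3.112, -0.428, 0.0]
force: [0.8, -0.1, 1.0]
width: 0.989
gripper_force: 0.0
```

Emit:
{"method": "send_rows", "body": {"increments": [[9.1,[0,0,0],[0,0,0]],[9.1,[0,0,0],[0,0,0]],[9.1,[0,0,0],[0,0,0]]]}}

```text
clock: 1.4
position: [0.4814, -0.2612, 0.1067]
ee_rot: [3.112, 0.427, -0.001]
force: [-0.6, -0.1, -0.7]
width: 0.992
gripper_force: 0.0
```

```bash
python3 - <<'E'
from h import *
to([.482,-.2595,.017],15.6)
cv2.imwrite("pics/a.png",cv2.resize(arm.get_image("side")[130:250,280:440,::-1],(800,600)))
E
```

```text
pos [ 0.4814 -0.2612  0.1067] clock 1.4 shift cm [ 0.1125 -0.1541  8.9668] turn [0.0003 0.001  0.0004] F [-0.5924 -0.1305 -0.69  ]
```

View pics/a.png

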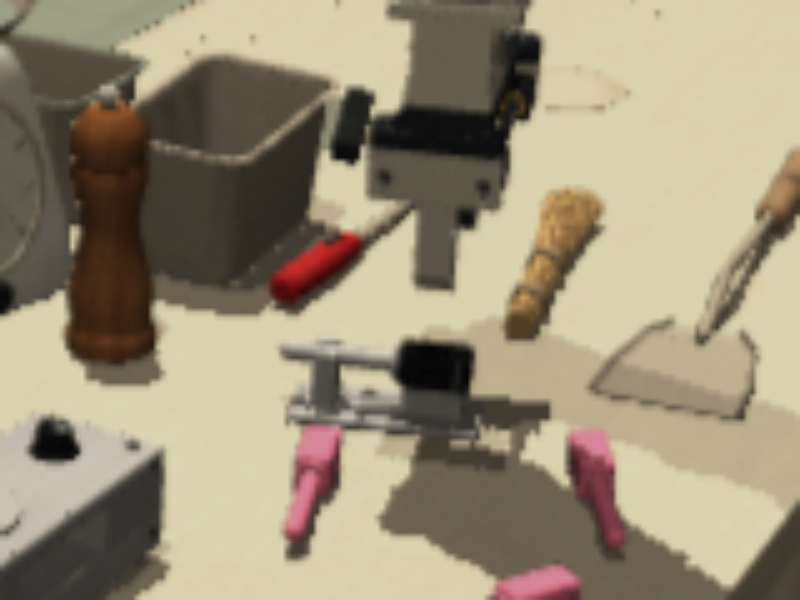

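The gripper hangs straight above the black handle. I'll narrow the opening and go down.

Emit:
{"method": "send_rows", "body": {"increments": [[6,[0.1,-0.15,1.5],[0,0,0]],[6,[0,0,1.5],[0,0,0]],[6,[0,0,1.5],[0,0,0]],[6,[0,0,1.5],[0,0,0]],[6,[0,0,1.0],[0,0,0]]]}}

```text
clock: 1.95
position: [0.4817, -0.2598, 0.0361]
ee_rot: [3.112, 0.425, -0.001]
force: [-0.8, -0.2, -0.2]
width: 0.663
gripper_force: 0.0
```

Emit:
{"method": "send_rows", "body": {"increments": [[6,[0,0,0.8],[0,0,0]],[6,[0,0,0.7],[0,0,0]],[6,[0,0,0.5],[0,0,0]],[6,[0,0,0],[0,0,0]],[6,[0,0,0],[0,0,0]]]}}

```text
clock: 2.45
position: [0.483, -0.2585, 0.0169]
ee_rot: [3.112, 0.429, 0.0]
force: [0.9, -0.5, -0.3]
width: 0.657
gripper_force: 0.0
```

Emit:
{"method": "send_rows", "body": {"increments": [[2.0,[0,0,0],[0,0,0]],[1.0,[0,0,0],[0,0,0]],[1.0,[0,0,0],[0,0,0]],[1.0,[0,0,0],[0,0,0]],[1.0,[0,0,0],[0,0,0]]]}}

```text
clock: 2.95
position: [0.4829, -0.2585, 0.0168]
ee_rot: [3.112, 0.429, 0.0]
force: [-0.6, -1.0, 0.4]
width: 0.267
gripper_force: 0.3
```

Emit:
{"method": "send_rows", "body": {"increments": [[0.5,[0,0,0],[0,0,0]],[0.5,[0,0,0],[0,0,0]],[0.5,[0,0,0],[0,0,0]],[0.5,[0,0,0],[0,0,0]]]}}

```text
clock: 3.35
position: [0.483, -0.2586, 0.0168]
ee_rot: [3.112, 0.428, 0.001]
force: [0.4, -1.6, -0.4]
width: 0.24
gripper_force: 40.0
```

Emit:
{"method": "send_rows", "body": {"increments": [[0.5,[0,0,-1.0],[0,0,0]],[0.5,[0,0,-1.5],[0,0,0]],[0.5,[0,0,-1.5],[0,0,0]],[0.5,[0,0,-1.0],[0,0,0]],[0.5,[0,0,-1.0],[0,0,0]]], "force": 50}}

```text
clock: 3.85
position: [0.4827, -0.2581, 0.0776]
ee_rot: [-3.112, -0.429, 0.0]
force: [-0.3, -0.5, -1.9]
width: 0.238
gripper_force: 50.0
```

Emit:
{"method": "send_rows", "body": {"increments": [[0.5,[0,0,0],[0,0,0]],[0.5,[0,0,0],[0,0,0]],[0.5,[0,0,0],[0,0,0]]]}}

```text
clock: 4.15
position: [0.4824, -0.2582, 0.0762]
ee_rot: [-3.112, -0.429, 0.001]
force: [-0.3, -0.2, -1.9]
width: 0.234
gripper_force: 50.0
```

```bash
sed -i 's/\[.5424,.0635,0\]/[.546,.0635,0]/' h.py; python3 - <<'E'
from h import *
P=cutp(-.124,-.0,.079);print(P);to(P,-2)
a=cv2.resize(arm.get_image("side")[130:250,270:430,::-1],(800,600));cv2.imwrite("pics/b.png",a)
E
```

```text
[0.4221 0.0678 0.079 ]
pos [ 0.4824 -0.2582  0.0762] clock 4.15 shift cm [  3.0018 -33.0177  -0.2646] turn [-0.0005  0.0009  0.3086] F [-0.3162 -0.1871 -1.8594]
```

View pics/b.png

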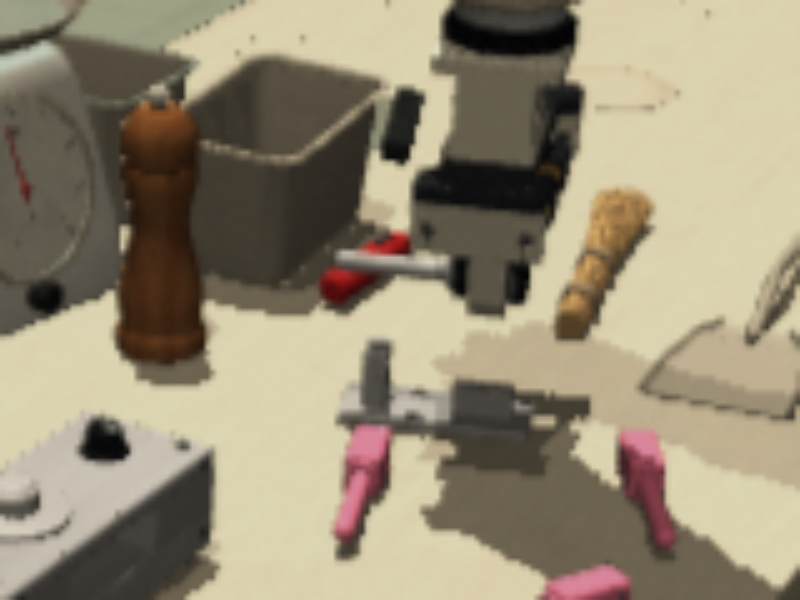

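Step 1 is done: the bolt is held level, with its tip at side pixel (337,181). Next I'll back off, turn to the cutter's yaw and carry the bolt across.

Emit:
{"method": "send_rows", "body": {"increments": [[0.5,[-3.0,-0.8,0],[0,0,0]],[0.5,[-3.0,-0.8,0],[0,0,0]],[0.5,[0,0,0],[0,0,0.11]],[0.5,[0,0,0],[0,0,0.1]],[0.5,[0,0,0],[0,0,0.1]]]}}

```text
clock: 4.7
position: [0.4203, -0.2592, 0.0764]
ee_rot: [-3.141, 0.064, 0.001]
force: [0.1, 0.0, -1.6]
width: 0.238
gripper_force: 50.0
```

Emit:
{"method": "send_rows", "body": {"increments": [[0.5,[0,-4,0],[0,0,0]],[0.5,[0,-4.5,0],[0,0,0]],[0.5,[0,-4.5,0],[0,0,0]],[0.5,[0,-4.5,0],[0,0,0]],[0.5,[0,-4.5,0],[0,0,0]]]}}

```text
clock: 5.2
position: [0.4284, -0.0377, 0.0765]
ee_rot: [3.141, -0.057, -0.001]
force: [1.1, 0.2, -1.6]
width: 0.237
gripper_force: 50.0
```

Emit:
{"method": "send_rows", "body": {"increments": [[0.5,[0,-4,0],[0,0,0]],[0.5,[0,-4,0],[0,0,0]],[0.5,[0,-2.0,0],[0,0,0]],[0.5,[0,0,0],[0,0,0]],[0.5,[0,0,0],[0,0,0]]]}}

```text
clock: 5.7
position: [0.4321, 0.0606, 0.0764]
ee_rot: [3.141, -0.055, -0.001]
force: [-0.1, 0.0, -2.1]
width: 0.238
gripper_force: 50.0
```

```bash
python3 - <<'E'
from h import *
P=cutp(-.124,-.0,.02);print(P);to(P,-2)
a=arm.get_image("top")[:,:,::-1];cv2.imwrite("pics/t1.png",a)
b=arm.get_image("side")[:,:,::-1];cv2.imwrite("pics/s1.png",b)
o=arm.observe();R=Ro.from_rotvec(o["ee_rot"]);tip=o["position"]+R.apply([.094,0,-.019]);print("tip",tip,proj("top",tip),proj("side",tip))
o=np.zeros((600,800,3),np.uint8)
o[:,:400]=cv2.resize(a[170:290,280:360],(400,600),interpolation=cv2.INTER_CUBIC)
o[:,400:]=cv2.resize(b[180:300,250:330],(400,600),interpolation=cv2.INTER_CUBIC)
cv2.imwrite("pics/c.png",o)
E
```

```text
[0.4221 0.0678 0.02  ]
pos [0.4321 0.0606 0.0764] clock 5.7 shift cm [-1.0186 -0.6926  5.6385] turn [ 0.0005  0.0008 -0.0002] F [-0.0812  0.0411 -2.0916]
tip [0.526  0.0558 0.0954] [324.5246 237.5681] [301.2657 224.3009]
```

View pics/c.png

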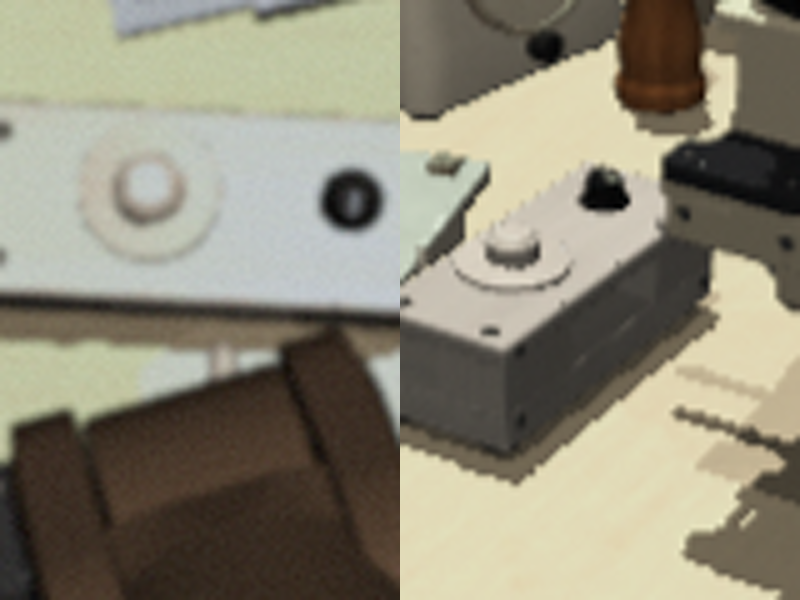

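```bash
python3 - <<'E'
from h import *
print(ray("top",[[300,170+293/5],[324,170+299/5],[358,170+309/5]],.067)); print(ray("top",[324,239],.0954))
print(ray("top",[[300,170+106/5],[324,170+109/5],[358,170+118/5]],.067))
b=cv2.imread("pics/s1.png")
# lid front-left top corner & right front corner, by eye in crop
print(ray("side",[[250+103/5,180+352/5],[250+310/5,180+213/5]],.067),ray("side",[[250+112/5,180+450/5]],0))
E
```

```text
[[ 0.5474  0.1067  0.067 ]
 [ 0.5453  0.0566  0.067 ]
 [ 0.5418 -0.0143  0.067 ]]
[[0.5231 0.0569 0.0954]]
[[ 0.6265  0.1077  0.067 ]
 [ 0.6257  0.0573  0.067 ]
 [ 0.6225 -0.0141  0.067 ]]
[[ 0.5482  0.1647  0.067 ]
 [ 0.5337 -0.0151  0.067 ]] [[0.5552 0.1474 0.    ]]
```

Emit:
{"method": "send_rows", "body": {"increments": [[0.5,[0,1.0,1.5],[0,0,0]],[0.5,[0,1.0,1.5],[0,0,0]],[0.5,[0,0,1.2],[0,0,0]],[0.5,[0,0,1.0],[0,0,0]],[0.5,[0,0,0.5],[0,0,0]]]}}

```text
clock: 6.3
position: [0.4313, 0.0398, 0.019]
ee_rot: [3.141, -0.059, -0.001]
force: [0.2, -0.0, -1.7]
width: 0.236
gripper_force: 50.0
```

Emit:
{"method": "send_rows", "body": {"increments": [[0.5,[0,0,0],[0,0,0]],[0.5,[0,0,0],[0,0,0]],[0.5,[0,0,0],[0,0,0]]]}}

```text
clock: 6.6
position: [0.4321, 0.0407, 0.0202]
ee_rot: [-3.141, 0.057, -0.001]
force: [-0.2, 0.4, -1.1]
width: 0.239
gripper_force: 50.0
```

Emit:
{"method": "send_rows", "body": {"increments": [[0.5,[0.8,0,0.1],[0,0,0]],[0.5,[0.8,0,0],[0,0,0]],[0.5,[0.7,0,0],[0,0,0]],[0.5,[0.7,0,0],[0,0,0]],[0.5,[0.5,0,0],[0,0,0]]]}}

```text
clock: 7.1
position: [0.4676, 0.0393, 0.0187]
ee_rot: [-3.141, 0.057, -0.001]
force: [-0.8, -0.4, -1.1]
width: 0.237
gripper_force: 50.0
```

Emit:
{"method": "send_rows", "body": {"increments": [[0.5,[0.4,0,0],[0,0,0]],[0.5,[0.4,0,0],[0,0,0]],[0.5,[0.4,0,0],[0,0,0]],[0.5,[0.4,0,0],[0,0,0]],[0.5,[0,0,0],[0,0,0]]]}}

```text
clock: 7.6
position: [0.4833, 0.0388, 0.0188]
ee_rot: [-3.141, 0.057, -0.001]
force: [-0.0, 0.7, -2.0]
width: 0.238
gripper_force: 50.0
```

Emit:
{"method": "send_rows", "body": {"increments": [[0.5,[0.2,0,0],[0,0,0]],[0.5,[0.2,0,0],[0,0,0]],[0.5,[0.1,0,0],[0,0,0]],[0.5,[0.1,0,0],[0,0,0]],[0.5,[0,0,0],[0,0,0]]]}}

```text
clock: 8.1
position: [0.4888, 0.0386, 0.0187]
ee_rot: [-3.141, 0.057, -0.0]
force: [-0.5, -0.3, -1.6]
width: 0.237
gripper_force: 50.0
```

Emit:
{"method": "send_rows", "body": {"increments": [[0.5,[0.1,0,0],[0,0,0]],[0.5,[0.1,0,0],[0,0,0]],[0.5,[0,0,0],[0,0,0]]]}}

```text
clock: 8.4
position: [0.4908, 0.0385, 0.0187]
ee_rot: [3.141, -0.057, 0.0]
force: [-0.3, -1.0, -2.1]
width: 0.237
gripper_force: 50.0
```

Emit:
{"method": "send_rows", "body": {"increments": [[0.5,[0.1,0,0],[0,0,0]],[0.5,[0.1,0,0],[0,0,0]],[0.5,[0,0,0],[0,0,0]]]}}

```text
clock: 8.7
position: [0.4927, 0.0384, 0.0187]
ee_rot: [3.141, -0.057, -0.0]
force: [-0.2, 0.1, -1.6]
width: 0.233
gripper_force: 50.0
```

Emit:
{"method": "send_rows", "body": {"increments": [[0.5,[0.1,0,0],[0,0,0]],[0.5,[0,0,0],[0,0,0]]]}}

```text
clock: 8.9
position: [0.4929, 0.0383, 0.0186]
ee_rot: [3.141, -0.057, -0.002]
force: [-3.4, 0.8, 0.2]
width: 0.234
gripper_force: 50.0
```

Emit:
{"method": "send_rows", "body": {"increments": [[0.5,[0.1,0,0],[0,0,0]],[0.5,[0,0,0],[0,0,0]]]}}

```text
clock: 9.1
position: [0.493, 0.0383, 0.0184]
ee_rot: [3.141, -0.056, -0.004]
force: [-5.8, 1.1, 1.9]
width: 0.238
gripper_force: 50.0
```

Emit:
{"method": "send_rows", "body": {"increments": [[0.5,[0.1,0,0],[0,0,0]],[0.5,[0,0,0],[0,0,0]]]}}

```text
clock: 9.3
position: [0.4931, 0.0382, 0.0182]
ee_rot: [3.14, -0.056, -0.007]
force: [-8.3, -0.3, 0.6]
width: 0.233
gripper_force: 50.0
```

Contact with the slide face is at TCP x≈0.4928, with a stiffness of about 2.7 N/mm. Now I'll slide along it under light preload.

Emit:
{"method": "send_rows", "body": {"increments": [[0.5,[0,-0.15,0],[0,0,0]],[0.5,[0,-0.15,0],[0,0,0]],[0.5,[0,-0.15,0],[0,0,0]],[0.5,[0,-0.15,0],[0,0,0]]]}}

```text
clock: 9.7
position: [0.4932, 0.0429, 0.018]
ee_rot: [3.139, -0.06, -0.008]
force: [-6.2, -2.5, -1.2]
width: 0.238
gripper_force: 50.0
```

Emit:
{"method": "send_rows", "body": {"increments": [[0.5,[0,-0.15,0],[0,0,0]],[0.5,[0,-0.15,0],[0,0,0]],[0.5,[0,-0.15,0],[0,0,0]],[0.5,[0,-0.15,0],[0,0,0]]]}}

```text
clock: 10.1
position: [0.4934, 0.0489, 0.0179]
ee_rot: [3.139, -0.06, -0.008]
force: [-5.4, -2.9, -2.2]
width: 0.236
gripper_force: 50.0
```

Emit:
{"method": "send_rows", "body": {"increments": [[0.5,[0,-0.15,0],[0,0,0]],[0.5,[0,-0.15,0],[0,0,0]],[0.5,[0,-0.15,0],[0,0,0]]]}}

```text
clock: 10.4
position: [0.4936, 0.0534, 0.0179]
ee_rot: [3.139, -0.06, -0.008]
force: [-6.3, -3.2, -1.2]
width: 0.237
gripper_force: 50.0
```

Emit:
{"method": "send_rows", "body": {"increments": [[0.5,[0,-0.15,0],[0,0,0]],[0.5,[0,-0.15,0],[0,0,0]],[0.5,[0,-0.15,0],[0,0,0]]]}}

```text
clock: 10.7
position: [0.4938, 0.0578, 0.0179]
ee_rot: [3.139, -0.06, -0.007]
force: [-6.7, -3.6, -2.1]
width: 0.235
gripper_force: 50.0
```

Emit:
{"method": "send_rows", "body": {"increments": [[0.5,[0,-0.15,0],[0,0,0]],[0.5,[0,-0.15,0],[0,0,0]],[0.5,[0,-0.15,0],[0,0,0]]]}}

```text
clock: 11.0
position: [0.495, 0.0634, 0.0182]
ee_rot: [3.14, -0.057, -0.004]
force: [-4.3, 3.1, -2.1]
width: 0.238
gripper_force: 50.0
```

The tip is starting to drop in: x is rising, Fx is falling and Fy has flipped sign. I'll go on in small steps.

Emit:
{"method": "send_rows", "body": {"increments": [[0.5,[0,-0.1,0],[0,0,0]],[0.5,[0,0,0],[0,0,0]]]}}

```text
clock: 11.2
position: [0.4971, 0.0658, 0.0188]
ee_rot: [-3.14, 0.055, -0.002]
force: [-0.9, 4.6, -2.2]
width: 0.235
gripper_force: 50.0
```

Emit:
{"method": "send_rows", "body": {"increments": [[0.5,[0,-0.1,0],[0,0,0]],[0.5,[0,0,0],[0,0,0]]]}}

```text
clock: 11.4
position: [0.4981, 0.0665, 0.0192]
ee_rot: [-3.14, 0.056, -0.004]
force: [1.1, 3.8, -1.9]
width: 0.237
gripper_force: 50.0
```

Emit:
{"method": "send_rows", "body": {"increments": [[0.5,[0.1,-0.1,0],[0,0,0]],[0.5,[0.1,-0.05,0],[0,0,0]],[0.5,[0,0,0],[0,0,0]]]}}

```text
clock: 11.7
position: [0.4987, 0.0671, 0.0187]
ee_rot: [3.141, -0.057, -0.0]
force: [-0.1, 2.6, -3.8]
width: 0.236
gripper_force: 50.0
```

Emit:
{"method": "send_rows", "body": {"increments": [[0.5,[0.1,0,0],[0,0,0]],[0.5,[0.1,0,0],[0,0,0]],[0.5,[0.1,0,0],[0,0,0]],[0.5,[0,0,0],[0,0,0]]]}}

```text
clock: 12.1
position: [0.502, 0.0672, 0.0187]
ee_rot: [-3.141, 0.057, -0.001]
force: [-1.1, 3.0, -2.2]
width: 0.238
gripper_force: 50.0
```

Emit:
{"method": "send_rows", "body": {"increments": [[0.5,[0.15,-0.05,0],[0,0,0]],[0.5,[0.15,-0.03,0],[0,0,0]],[0.5,[0.15,0,0],[0,0,0]],[0.5,[0.15,0,0],[0,0,0]]]}}

```text
clock: 12.5
position: [0.5079, 0.0674, 0.0187]
ee_rot: [3.141, -0.058, 0.0]
force: [-1.4, 2.0, -1.6]
width: 0.233
gripper_force: 50.0
```

Emit:
{"method": "send_rows", "body": {"increments": [[0.5,[0.15,0,0],[0,0,0]],[0.5,[0.1,0,0],[0,0,0]],[0.5,[0.1,0,0],[0,0,0]],[0.5,[0,0,0],[0,0,0]]]}}

```text
clock: 12.9
position: [0.5115, 0.0674, 0.0187]
ee_rot: [3.141, -0.057, 0.001]
force: [-0.5, 1.5, -1.6]
width: 0.235
gripper_force: 50.0
```

Emit:
{"method": "send_rows", "body": {"increments": [[0.5,[0.1,0,0],[0,0,0]],[0.5,[0.1,0,0],[0,0,0]],[0.5,[0.1,0,0],[0,0,0]],[0.5,[0.1,0,0],[0,0,0]],[0.5,[0,0,0],[0,0,0]]]}}

```text
clock: 13.4
position: [0.5155, 0.0673, 0.0188]
ee_rot: [3.141, -0.057, 0.001]
force: [0.4, 1.9, -1.8]
width: 0.234
gripper_force: 50.0
```

Emit:
{"method": "send_rows", "body": {"increments": [[0.5,[0.1,0,0],[0,0,0]],[0.5,[0.1,0,0],[0,0,0]],[0.5,[0,0,0],[0,0,0]]]}}

```text
clock: 13.7
position: [0.5162, 0.0673, 0.0185]
ee_rot: [3.141, -0.057, -0.003]
force: [-4.2, 2.9, -0.1]
width: 0.234
gripper_force: 50.0
```

The bolt has bottomed: it is 23 mm past the face contact, with Fx rising. I'll lower it gently onto the bay floor, then let the handle sag under control so it doesn't drop when I let go.

Emit:
{"method": "send_rows", "body": {"increments": [[0.5,[0,0,0.1],[0,0,0]],[0.5,[0,0,0.1],[0,0,0]],[0.5,[0,0,0.1],[0,0,0]],[0.5,[0,0,0],[0,0,0]]]}}

```text
clock: 14.1
position: [0.5162, 0.0673, 0.0157]
ee_rot: [3.141, -0.057, -0.002]
force: [-5.3, 1.5, 4.7]
width: 0.237
gripper_force: 50.0
```

Emit:
{"method": "send_rows", "body": {"increments": [[0.5,[0.06,0,0.15],[0,0.05,0]],[0.5,[0.06,0,0.1],[0,0.03,0]],[0.5,[0,0,0],[0,0,0]]]}}

```text
clock: 14.4
position: [0.5178, 0.0672, 0.0133]
ee_rot: [3.137, -0.056, 0.126]
force: [-1.9, 0.4, -1.1]
width: 0.235
gripper_force: 50.0
```

Emit:
{"method": "send_rows", "body": {"increments": [[0.5,[0,0,0],[0,0,0]],[0.5,[0,0,0],[0,0,0]]], "force": 10}}

```text
clock: 14.6
position: [0.5181, 0.0672, 0.0132]
ee_rot: [3.137, -0.057, 0.123]
force: [-5.2, 1.1, 0.8]
width: 0.238
gripper_force: 10.0
```

Emit:
{"method": "send_rows", "body": {"increments": [[2.6,[0,0,0],[0,0,0]],[3.2,[0,0,0],[0,0,0]],[4,[0,0,0],[0,0,0]],[5,[0,0,0],[0,0,0]],[5,[0,0,0],[0,0,0]]]}}

```text
clock: 15.1
position: [0.5187, 0.0672, 0.0133]
ee_rot: [3.137, -0.057, 0.126]
force: [-0.3, 0.2, 0.4]
width: 0.529
gripper_force: 0.0
```

Emit:
{"method": "send_rows", "body": {"increments": [[5,[0,0,-1],[0,0,0]],[5,[0,0,-2],[0,0,0]],[5,[0,0,-3],[0,0,0]],[5,[0,0,-4],[0,0,0]],[5,[0,0,-4],[0,0,0]]]}}

```text
clock: 15.6
position: [0.5066, 0.0676, 0.1547]
ee_rot: [3.137, -0.057, 0.125]
force: [1.3, 0.1, -0.6]
width: 0.547
gripper_force: 0.0
```

Emit:
{"method": "send_rows", "body": {"increments": [[5,[-4,0,-3],[0,0,0]],[5,[-4,0,0],[0,0,0]],[5,[-4,0,0],[0,0,0]],[5,[-4,0,0],[0,0,0]],[5,[0,0,0],[0,0,0]]]}}

```text
clock: 16.1
position: [0.3401, 0.0726, 0.1695]
ee_rot: [3.136, -0.054, 0.121]
force: [0.5, 0.5, 0.4]
width: 0.547
gripper_force: 0.0
```

```bash
python3 - <<'E'
from h import *
a=arm.get_image("top")[:,:,::-1];b=arm.get_image("side")[:,:,::-1]
o=np.zeros((600,800,3),np.uint8)
o[:,:400]=cv2.resize(a[170:290,280:360],(400,600),interpolation=cv2.INTER_CUBIC)
o[:,400:]=cv2.resize(b[180:300,260:340],(400,600),interpolation=cv2.INTER_CUBIC)
cv2.imwrite("pics/d.png",o);print(arm.observe()["force"],arm.observe()["clock"])
E
```

```text
[ 1.0651 -0.0962  0.6241] 16.2
```

View pics/d.png

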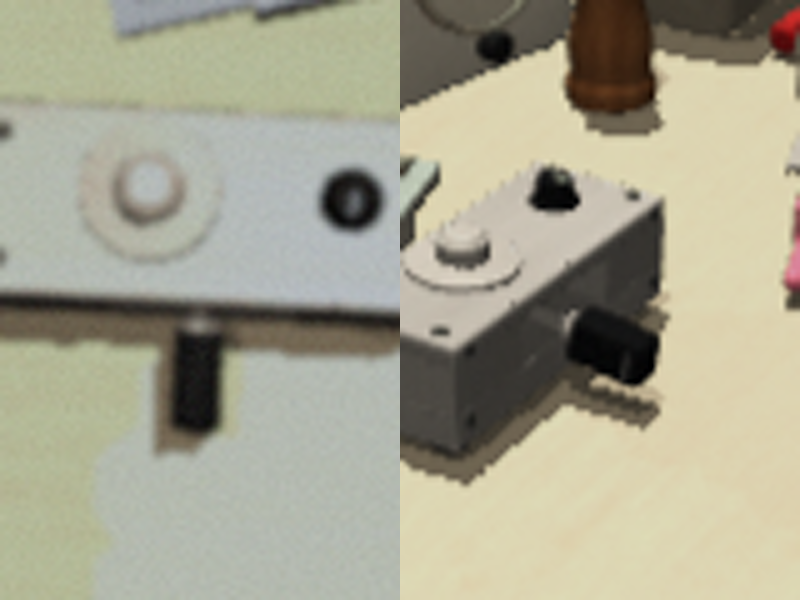

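```bash
python3 - <<'E'
from h import *
print("front edge",ray("top",[320,170+328/5],.047)[0],"rear top",ray("top",[319,170+430/5],.042)[0])
for x in(-.008,-.052): 
  P=cutp(x,.002,.046 if x>-.02 else .042); print("expected",P,(proj("top",P)-[280,170])*5)
E
```

```text
front edge [0.5353 0.0647 0.047 ] rear top [0.4923 0.0664 0.042 ]
expected [0.5381 0.0658 0.046 ] [197.5767 321.6653]
expected [0.4941 0.0673 0.042 ] [192.9968 425.6739]
```

Top view: the handle spans crop rows 328–430, within about 1–2 mm of the fully-home position. The side view shows it slightly drooped in the bay, and the gripper is clear.

```bash
python3 -c "
from cell import arm
print(arm.sign_off())"
```

```text
the job is handed in; nothing more can be done
None
```

I pushed the locking bolt home in the slide's slot, let go of it and handed the job in after about 16 s. The largest contact force I read was about 8 N, and the camera check puts the bolt within about 2 mm of bottomed. The sign-off gave no verdict.

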